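# Stack the drying trays on the dryer and switch it on by key

### The arm

A 6-joint arm with a two-finger parallel gripper is mounted at the origin on a cart in front of the work surface, level with it; the furniture and walls round the work are solid. World frame = base frame: x ahead of the robot, y to its left, z up, the work surface at z = 0. Lengths are in mm, angles in degrees, forces in N, time in s.
With the tool pointing down it reaches from about 300 to 850 mm from the base axis. Payload 4.2 kg.
Tool frame: the origin (TCP) lies midway between the tips of the shut fingers; the grasp point (between the pads) lies env.hold_point_z behind it (env.hold_point_z is the distance from the TCP to the grasp point, in mm); z points along the fingers, y is the line along which they close (so a half turn about z gives the same grasp; the last joint's range is limited). The gripper opens to 91 mm and grips with 3 to 60 N. Pads are 32 mm wide; open, the fingers measure 118 mm over their backs; the gripper's body (76 mm by 178 mm) begins 60 mm behind the grasp point.
Start: joints at [70.646, 18.312, 89.639, -0, 72.044, -1.146], TCP at [179.677, 546.223, 213.976] pointing down, gripper open.
Joint ranges: [-177.97, 177.97], [-48.28, 115.42], [12.27, 149.76], [-77.06, 257.06], [2.81, 150.46], [-146.56, 146.56]. Speed limits (degrees/s): [147.25, 147.25, 180, 180, 180, 180].

### API

Orientations are given as [roll, pitch, yaw] about the fixed x, y, z axes, in that order (R = Rz(yaw) Ry(pitch) Rx(roll)).
In Python, from workcell import env, viewer, spotter gives the robot as it stands.
- The arm moves only by the tool apply_moves, never from a script. Its arguments are lists of equal length, an entry for each row: "delta_pos": the shift along the world's x, y, z normalised to -1 to 1, where 1 is 120 mm, a list of three; "rot": the turn, a rotation vector about the world's x, y, z normalised to -1 to 1, where 1 is 1.5 rad, a list of three; "hand": the opening, from 0 (shut) to 1 (fully open). A call has 1 to 10 rows; each row is the pose to reach, as a shift and turn from the pose commanded when the call began; what a row does not reach only later rows make up. A row lasts 1/12 s, in which the tool goes at most 41.7 mm and 7.16 degrees, less where a joint would pass 70% of its speed; a pose out of reach is approached as far as the arm can. A call with a number of a shift or a turn outside -1 to 1 is refused whole. A call with a gripper value outside its range is refused whole. The fingers move at their own pace and stop on an object; "newtons" is the grip in N (left out, the last holds). Time passes only in rows, so rows that repeat a pose let the fingers close. It gives the time, the measured TCP pose, the force, the opening and the grip force at its end, in the units of the state.
- env.state(): the state, without advancing time (a new reading comes with each control period).
- viewer.grab_frame(name): name is "scene" or "top"; returns a dict with "pixels" (420x560x3 uint8, red, green, blue), "camera_matrix" (3x3 intrinsics, pixels), "R" (3x3) and "t" (3): a world point X has camera coordinates R X + t. Camera axes: x right, y down, z forward; pixel columns grow to the right and rows downward; lengths in mm; the calibration is good to about 2 mm. A picture is of the moment at which its call begins. There is no depth.
- env.job_done(): hands the job in; it is judged then, once.
Trained networks look in a picture, given as the dict that the camera call returned (one of the last four; its "shot" number tells which), for a name from the list of things; names that differ only in an ending like _2 or _b are one class to them, and where a whole thing is asked for, a point or a joint stands for the part that bears it (a point fixed in the world has none). Each returns a list of dicts, best first, with "score" (0 to 1); they miss things now and then, are a little off and sometimes report something else, mostly with a low value. They report only what shows in the picture. A call takes as long as a camera call.
- spotter.trace(picture, query): "mask" (420x560 bool, what is visible of it) and "box" ([centre column, centre row, width, height] in pixels, round what is visible of it).
- spotter.landmark_of(picture, query): "position" ([column, row] in pixels: a listed point, or the origin of a listed thing).
The state is a dict: "time_s": time; "qpos": joint angles; "qvel": joint speeds; "effort": joint torques, N m; "ee_pos": TCP position; "ee_rot": TCP orientation; "force": force on the tool from outside, world axes, zero at the start; "torque": the same for the moment, N m; "gripper_width": finger opening in mm; "gripper_force": force on a finger pad.
Only numpy, scipy, OpenCV 4.12 (cv2) and the standard library are available. Lean on these libraries where they do the work, as an engineer would, in place of code of your own. Each camera call takes 0.05 s, during which the arm holds its last target. There are 200 camera calls.

### The job

Get the dryer for the printed parts ready and running: stack every loose tray frame on the dryer base, one above the other, long side over long side, with all four pins of each frame fully home in the corner posts below it. Then take the key out of its wooden holder, push it fully down into the key switch and turn it clockwise as far as it goes, to on; leave it in the switch, and leave the other things on the table where they are.

Things in the scene. Friction and masses are not known exactly. Their poses are not given: they have to be found in the camera images.
- frame_0: tray frame (2 or 3 alike; an absent one reads None), 130 x 100 mm, 0.3 kg. Four square-tube corner posts, 20 mm square, 60 mm tall, at x = +-55, y = +-40 mm; a round-ended pin, 10.6 mm thick, 16 mm long, under each; the top of each is an open socket 13.6 mm wide. Origin: centre, at the feet of the posts (top of the pins): 16 mm up when standing on the table; x along the long side, z up
- frame_1: tray frame like frame_0. The carrying bar of each frame runs along y across its middle: 14 mm wide (x), 14 mm high, its centre 46 mm above the origin, top 53 mm, 86 mm long; pinch it across x from above. The slatted tray floor is 8 mm above the origin
- frame_2: tray frame like frame_0. A frame seated on another has its origin 60 mm above that one's, the 16 mm pins inside the sockets below; it may also sit turned by half a turn
- dryer_base: dryer base, fixed: a grey plinth 140 x 110 mm with a round fan grille and four open square corner posts, 20 mm square, at x = +-55, y = +-40 mm; sockets 13.6 mm wide, over 30 mm deep, mouths 48 mm above the table. Origin: under its centre at table level; x along the long side. A frame seated on it has its origin 48 mm above this one
- key: key, 0.03 kg, upright in the holder at the start: black head 26 mm wide (x), 10 mm thick (y), from 4 to 36 mm above the origin; 24 x 14 x 4 mm steel collar under it; flat blade below, 16 mm wide (x), 4 mm thick (y), 21 mm long, the last 4 mm only 12 x 2.2 mm. Origin: on its axis at the underside of the collar; z up. The blade fits either way round
- key_holder: key holder, fixed: a wooden block 44 x 32 mm, 40 mm high, on a 60 x 46 mm foot, with a slot 21 x 8.4 mm in the top, along x, in which the key stands. Origin: under its centre at table level
- switch_box: key switch box, fixed on a low plywood riser (130 x 130 mm, top 75 mm above the table): a grey box 90 x 80 x 34 mm with an aluminium plate and, in the middle of its top, a 30 x 32 mm steel lock that rises to 60 mm above the origin and turns about the vertical. Origin: under its centre on the riser, below the axis of the lock
- switch_slot (a point): the mouth of the key slot, on the axis of the lock, 60 mm above the origin of the box: 18.6 mm long (along x of this frame), 6.2 mm wide, 25 mm deep. This frame turns with the lock. The key is home when its collar rests here: the origin of the key is then at this point
- key_switch (a joint): turn of the lock in rad: 0 is off, as at the start (slot along the x of the box); it turns clockwise seen from above to a hard stop at 1.05 (60 degrees), on. Friction of 0.05 N m keeps it where it is left. The blade has about 0.15 rad of play in the slot
- tape: bystander: roll of tape lying, 103 mm across, 25 mm high
- oil: bystander: small oil bottle standing, 34 mm across, 94 mm high
- sanding: bystander: grey sanding block 45 x 68 x 24 mm
- glue: bystander: glue stick standing, 30 mm across, 92 mm high

How it is judged:
By the outcome, as a careful person would: the job done as asked, in the order asked, and still so for the second after the job is handed in, with the robot touching nothing.
Of frame_0, frame_1, frame_2 only 2 to 3 are there at a start; the rules pass over those that are not, and their reading is None.
At some moment in a run one of frame_0, frame_1, frame_2 may be knocked a few centimetres aside while the robot is not near it.
It also fails if it takes over 210 s, if anything falls off the work surface, if the arm or the gripper's body presses on something with over 40 N, if the wrist force passes 120 N, or if a joint passes its speed limit or range.

## Working session

There is one attempt and no reset: what is moved stays moved. The work goes in short steps, Python scripts to look and compute and a tool call to move; the robot and the scene stay as the last step left them, time stands still between calls to the robot, and variables do not carry over. Pictures are saved under pics/ and viewed, at most 14 in all, crops included, and the job is handed in when it is done.

Besides the shell and the picture viewer there is one more tool, called after "Call:" by a JSON object that holds its "api" and its "payload". apply_moves: Moves the arm, as the interface text tells. Its arguments: {"type":"object","properties":{"delta_pos":{"type":"array"},"rot":{"type":"array"},"hand":{"type":"array"},"newtons":{"type":"number"}},"required":["delta_pos","rot","hand"]}

```bash
mkdir -p pics; ls
cat > h.py <<'E'
import numpy as np, cv2
from workcell import env, viewer, spotter
def px(pic,X):
    c=pic["R"]@np.array(X,float)+pic["t"]; p=pic["camera_matrix"]@c; return p[:2]/p[2]
def ray(pic,uv,z):
    R=pic["R"];o=-R.T@pic["t"];d=R.T@np.linalg.solve(pic["camera_matrix"],[uv[0],uv[1],1.]);return o+d*(z-o[2])/d[2]
def save(pic,n): cv2.imwrite("pics/"+n,cv2.cvtColor(pic["pixels"],cv2.COLOR_RGB2BGR))
E
python3 - <<'E'
from h import *
np.set_printoptions(precision=1,suppress=True)
print(env.state(), env.hold_point_z)
for n in("top","scene"):
    p=viewer.grab_frame(n);save(p,n+"0.png")
    print(n,-p["R"].T@p["t"],p["R"][2])
    for q,z in(("frame_0",16),("dryer_base",0),("key",42),("key_holder",0),("switch_box",75),("switch_slot",135),("tape",0),("oil",0),("sanding",0),("glue",0)):
        print(q,[(round(d["score"],2),np.array(d["position"]),ray(p,d["position"],z)[:2]) for d in spotter.landmark_of(p,q)])
E
```

```text
pics
{'time_s': 0.0, 'qpos': array([70.6, 18.4, 89.7, -0. , 72. , -1.1]), 'qvel': array([ 0. , -0.1,  0. , -0.1, -0. , -0.1]), 'effort': array([ -0. , -41.2, -23.2,   0.1,   0. ,  -0. ]), 'ee_pos': array([179.5, 545.7, 213.1]), 'ee_rot': array([-179.9,   -0. ,  161.8]), 'force': array([-0.3,  0.5,  0.5]), 'torque': array([ 0., -0., -0.]), 'gripper_force': 0.0, 'gripper_width': 91.25545106060177} 18.8
top [-208.3 -180.4 1067.1] [ 0.6  0.1 -0.8]
frame_0 [(0.96, array([210.7, 198.9]), array([637.3, 140.4])), (0.87, array([400.4, 236.3]), array([ 565.2, -406. ]))]
dryer_base [(0.64, array([190.3, 268.5]), array([407.7, 147.4])), (0.24, array([375.3, 199.1]), array([ 704.8, -340.9]))]
key [(0.63, array([257.6, 217.5]), array([565.3, -11.3])), (0.45, array([260.4, 233.4]), array([512.7, -27. ]))]
key_holder [(0.81, array([256.5, 231.7]), array([546.8,  -9. ]))]
switch_box [(0.63, array([163.5, 181.5]), array([638.2, 270.9])), (0.59, array([319.4, 259.6]), array([ 426.9, -190.3]))]
switch_slot [(0.64, array([168.5, 181.8]), array([587.5, 229.9])), (0.53, array([316.2, 245.6]), array([ 427. , -179.3])), (0.18, array([374.7, 196.8]), array([ 596.9, -319.1]))]
tape [(0.79, array([166.7, 179.5]), array([711.4, 297.5]))]
oil [(0.73, array([316.7, 258.6]), array([ 477.2, -183.6])), (0.56, array([373.6, 199.8]), array([ 701.5, -335.9]))]
sanding []
glue []
scene [1217.   706.5  673.2] [-0.6 -0.7 -0.5]
frame_0 []
dryer_base []
key []
key_holder []
switch_box []
switch_slot []
tape []
oil []
sanding []
glue []
```

View pics/top0.png

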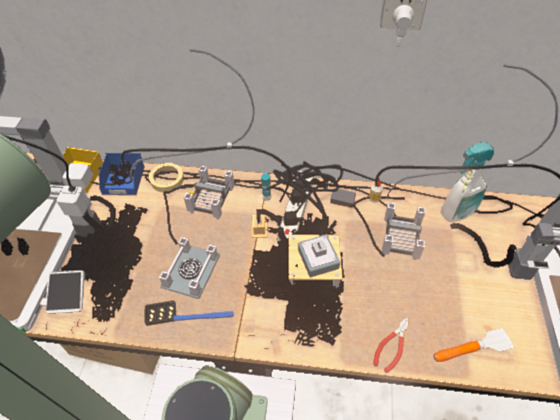

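View pics/scene0.png

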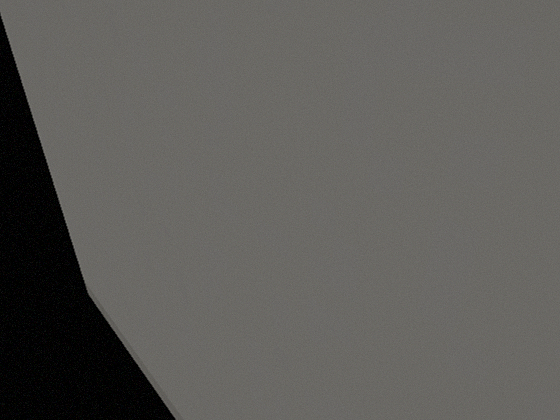

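The top view shows two frames, at (210,190) and (403,230), the base at (190,268), the holder at (260,225) and the switch at (318,255). The scene camera sees only a wall. I'll enlarge the parts that matter.

Run:
```python
from h import *
im=cv2.imread("pics/top0.png")
cs=[im[155:225,170:250],im[230:300,155:235],im[195:265,365:445],im[190:260,230:310],im[225:295,280:360],im[155:225,330:410]]
r=[cv2.resize(c,(266,233*1),interpolation=cv2.INTER_CUBIC) for c in cs]
cv2.imwrite("pics/c0.png",np.vstack([np.hstack(r[:3]),np.hstack(r[3:])]))
```

```text
(no output)
```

View pics/c0.png

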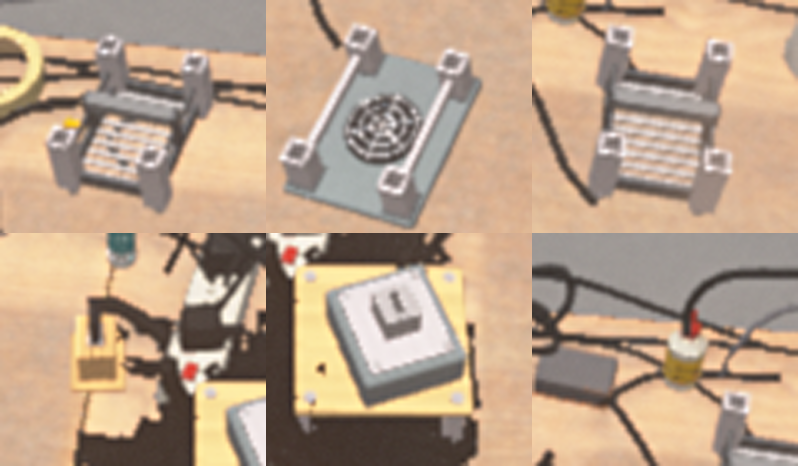

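Call:
{"api": "apply_moves", "payload": {"delta_pos": [[0, -0.35, 0.5], [0.3, -0.7, 0.6], [0.6, -1, 0.6], [0.8, -1, 0.6], [1, -1, 0.6], [1, -1, 0.6], [1, -1, 0.6], [1, -1, 0.6], [1, -1, 0.6], [1, -1, 0.6]], "rot": [[0, 0, 0], [0, 0, 0], [0, 0, 0], [0, 0, 0], [0, 0, 0], [0, 0, 0], [0, 0, 0], [0, 0, 0], [0, 0, 0], [0, 0, 0]], "hand": [1, 1, 1, 1, 1, 1, 1, 1, 1, 1]}}

```text
time_s: 1.93
ee_pos: [298.5, 426.7, 285.7]
ee_rot: [-180.0, -0.0, 161.9]
force: [-0.8, 0.0, -0.2]
gripper_width: 91.3
gripper_force: 0.0
```

```bash
cat >> h.py <<'E'
from scipy.optimize import minimize
g=np.arange(-10,10.01,1.); U,V=np.meshgrid(g,g); m=np.maximum(abs(U),abs(V))
T=cv2.GaussianBlur(np.where(m>6.8,1.,-.6),(0,0),1.2); T=(T-T.mean())/T.std()
def fitposts(pic,x,y,yaw,z):
    """fit x,y,yaw(deg) of a rectangle of 4 posts whose tops are at height z"""
    im=cv2.cvtColor(pic["pixels"],cv2.COLOR_RGB2GRAY).astype(np.float32)
    P=np.array([(sx*55+U.ravel(),sy*40+V.ravel()) for sx in(-1,1) for sy in(-1,1)]).transpose(0,2,1).reshape(-1,2)
    def f(p):
        a=np.radians(p[2]);c,s=np.cos(a),np.sin(a)
        X=np.c_[p[0]+c*P[:,0]-s*P[:,1],p[1]+s*P[:,0]+c*P[:,1],np.full(len(P),z)]
        q=(X@pic["R"].T+pic["t"])@pic["camera_matrix"].T; q=(q[:,:2]/q[:,2:]).astype(np.float32)
        v=cv2.remap(im,q[None,:,0],q[None,:,1],cv2.INTER_LINEAR)[0].reshape(4,-1)
        v=(v-v.mean(1,keepdims=True))/(v.std(1,keepdims=True)+5)
        return -(v*T.ravel()).mean()
    best=min(((f((x+dx,y+dy,yaw+da)),x+dx,y+dy,yaw+da) for dx in range(-24,25,4) for dy in range(-24,25,4) for da in range(-90,90,5)))
    r=minimize(f,best[1:],method="Nelder-Mead",options=dict(initial_simplex=np.array(best[1:])+np.array([[0,0,0],[3,0,0],[0,3,0],[0,0,3]])))
    return r.x,-r.fun
E
python3 - <<'E'
from h import *
np.set_printoptions(precision=1,suppress=True)
p=viewer.grab_frame("top");save(p,"top1.png")
s=viewer.grab_frame("scene");print(s["pixels"].std())
for q,z in(("frame_0",16),("dryer_base",0),("key_holder",0),("key",42),("switch_box",75),("switch_slot",135)):
    for d in spotter.landmark_of(p,q):
        X=ray(p,d["position"],z)
        print(q,round(d["score"],2),np.array(d["position"]),X[:2], fitposts(p,X[0],X[1],0,z+(60 if z else 48)) if q in("frame_0","dryer_base") else "")
E
```

```text
33.46414031086162
frame_0 0.71 [211.2 199.8] [634.1 138.2] (array([641.9, 141.4,  -8.5]), np.float64(0.6765680087068654))
frame_0 0.63 [396.6 233.9] [ 572.2 -396. ] (array([ 565.1, -408. ,   -4.6]), np.float64(0.7256029533936884))
dryer_base 0.85 [193.  271.6] [399.2 137.9] (array([400.5, 145. , -10.8]), np.float64(0.7592348462037429))
key_holder 0.85 [258.5 229.4] [555.3 -13.3] 
key 0.42 [257.7 219.5] [558.4 -12.6] 
switch_box 0.79 [319.2 258.9] [ 428.9 -189.7] 
switch_slot 0.45 [317.3 245.2] [ 428.5 -181.9]
```

View pics/top1.png

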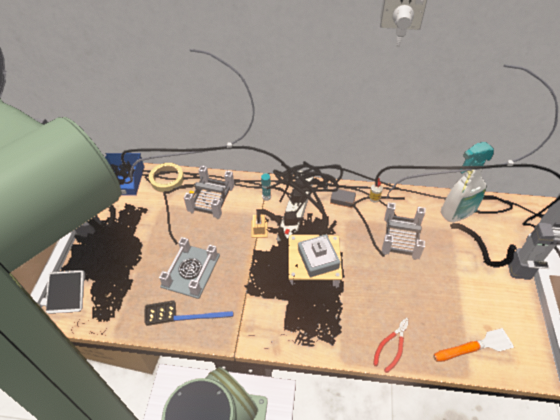

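```bash
cat >> h.py <<'E'
def overlay(pic,sqs,u0,v0,w,h,k=6):
    im=cv2.cvtColor(pic["pixels"],cv2.COLOR_RGB2BGR)[v0:v0+h,u0:u0+w]; im=cv2.resize(im,None,fx=k,fy=k,interpolation=cv2.INTER_CUBIC)
    for x,y,yaw,z,pts in sqs:   # pts: list of local polygons
        a=np.radians(yaw);c,s=np.cos(a),np.sin(a)
        for poly in pts:
            q=np.array([px(pic,(x+c*i-s*j,y+s*i+c*j,z)) for i,j in poly])
            cv2.polylines(im,[np.int32(((q-[u0,v0])+.5)*k)],True,(0,0,255),1)
    return im
def sq(cx,cy,a,b=None):
    b=b or a; return [(cx-a,cy-b),(cx+a,cy-b),(cx+a,cy+b),(cx-a,cy+b)]
POSTS=[sq(i,j,h) for i in(-55,55) for j in(-40,40) for h in(10,6.8)]
E
python3 - <<'E'
from h import *
p=viewer.grab_frame("top");s=viewer.grab_frame("scene")
L=[]
for x,y,w,z,c in((642,141.4,-8.5,76,(170,160)),(565,-408,-4.6,76,(365,195)),(400.5,145,-10.8,48,(155,230))):
    L.append(overlay(p,[(x,y,w,z,POSTS)],*c,80,70,5))
sc=cv2.resize(cv2.cvtColor(s["pixels"],cv2.COLOR_RGB2BGR),(400,350),interpolation=cv2.INTER_AREA)
o=np.vstack([np.hstack(L[:2]),np.hstack([L[2],sc])]);print(o.shape)
cv2.imwrite("pics/o1.png",cv2.resize(o,(680,595)))
E
```

```text
(700, 800, 3)
```

View pics/o1.png

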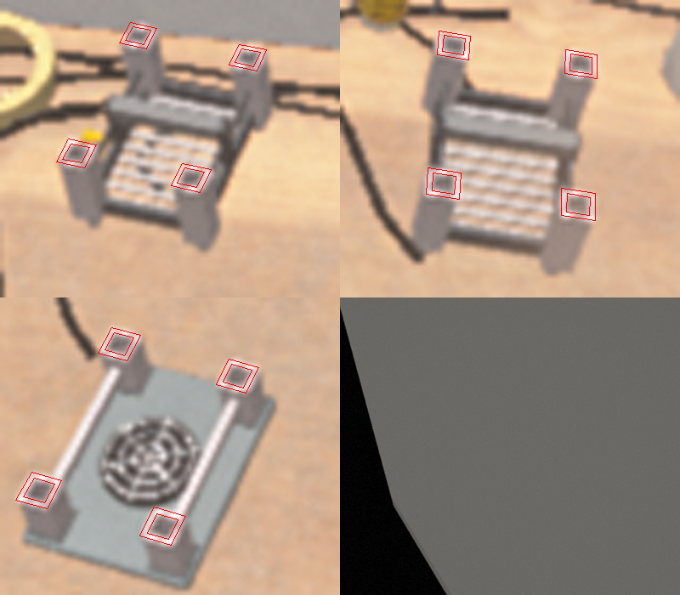

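The overlay matches all the post tops closely. There are only two frames, and the scene camera is blocked. Heading for the frame at (642,141).

Call:
{"api": "apply_moves", "payload": {"delta_pos": [[0.3, -0.3, 0], [0.6, -0.6, 0], [0.9, -0.9, 0], [1, -1, 0], [1, -1, 0], [1, -1, 0], [1, -1, 0]], "rot": [[0, 0, -0.08], [0, 0, -0.16], [0, 0, -0.24], [0, 0, -0.32], [0, 0, -0.4], [0, 0, -0.47], [0, 0, -0.47]], "hand": [0.6, 0.6, 0.6, 0.6, 0.6, 0.6, 0.6], "newtons": 25}}

```text
time_s: 3.02
ee_pos: [420.4, 305.4, 285.9]
ee_rot: [-180.0, -0.0, 121.2]
force: [0.5, 0.3, 0.7]
gripper_width: 54.7
gripper_force: 0.0
```

Call:
{"api": "apply_moves", "payload": {"delta_pos": [[0.3, -0.12, 0], [0.6, -0.24, 0], [0.9, -0.36, 0], [1, -0.37, 0], [1, -0.37, 0], [1, -0.37, 0], [1, -0.37, 0], [1, -0.37, 0], [1, -0.37, 0]], "rot": [[0, 0, -0.08], [0, 0, -0.16], [0, 0, -0.24], [0, 0, -0.32], [0, 0, -0.4], [0, 0, -0.466], [0, 0, -0.466], [0, 0, -0.466], [0, 0, -0.466]], "hand": [0.6, 0.6, 0.6, 0.6, 0.6, 0.6, 0.6, 0.6, 0.6]}}

```text
time_s: 3.77
ee_pos: [539.3, 262.2, 286.1]
ee_rot: [180.0, -0.0, 81.6]
force: [-0.6, 0.3, -0.3]
gripper_width: 54.6
gripper_force: 0.0
```

Run:
```python
from h import *
np.set_printoptions(precision=2,suppress=True)
p=viewer.grab_frame("top");s=env.state()
print(s["ee_pos"],s["ee_rot"],s["qpos"],s["gripper_width"])
for a in((642,141,0,76),(565,-408,0,76),(400,145,0,48)): print(fitposts(p,*a))
```

```text
[539.33 262.16 286.1 ] [179.99  -0.    81.54] [24.83 18.66 78.82 -0.   82.51 33.29] 54.89857529217987
(array([641.95, 141.37,  -8.46]), np.float64(0.6748131064613431))
(array([ 565.09, -408.02,   -4.61]), np.float64(0.7242496159410714))
(array([400.54, 144.87, -10.77]), np.float64(0.757480893452665))
```

Call:
{"api": "apply_moves", "payload": {"delta_pos": [[0.25, -0.3, 0], [0.5, -0.6, -0.2], [0.75, -0.9, -0.5], [0.853, -1, -0.8], [0.853, -1, -1], [0.853, -1, -1], [0.853, -1, -1]], "rot": [[0, 0, 0], [0, 0, 0], [0, 0, 0], [0, 0, 0], [0, 0, 0], [0, 0, 0], [0, 0, 0]], "hand": [0.6, 0.6, 0.6, 0.6, 0.6, 0.6, 0.6]}}

```text
time_s: 4.4
ee_pos: [640.3, 141.0, 162.8]
ee_rot: [-179.6, 0.1, 81.3]
force: [-0.4, -0.1, 0.3]
gripper_width: 54.3
gripper_force: 0.0
```

Call:
{"api": "apply_moves", "payload": {"delta_pos": [[0, 0, -0.2], [0, 0, -0.4], [0, 0, -0.6], [0, 0, -0.8], [0, 0, -1], [0, 0, -1], [0, 0, -1]], "rot": [[0, 0, 0], [0, 0, 0], [0, 0, 0], [0, 0, 0], [0, 0, 0], [0, 0, 0], [0, 0, 0]], "hand": [0.6, 0.6, 0.6, 0.6, 0.6, 0.6, 0.6]}}

```text
time_s: 4.98
ee_pos: [642.2, 143.3, 47.7]
ee_rot: [179.9, -0.0, 81.5]
force: [-0.0, 0.3, 0.3]
gripper_width: 54.7
gripper_force: 0.0
```

Call:
{"api": "apply_moves", "payload": {"delta_pos": [[0, 0, 0], [0, 0, 0], [0, 0, 0], [0, 0, 0], [0, 0, 0], [0, 0, 0]], "rot": [[0, 0, 0], [0, 0, 0], [0, 0, 0], [0, 0, 0], [0, 0, 0], [0, 0, 0]], "hand": [0, 0, 0, 0, 0, 0], "newtons": 30}}

```text
time_s: 5.48
ee_pos: [641.9, 141.9, 46.4]
ee_rot: [-180.0, -0.0, 81.3]
force: [-3.6, 0.7, 1.9]
gripper_width: 17.8
gripper_force: 1.6
```

Call:
{"api": "apply_moves", "payload": {"delta_pos": [[0, 0, 0], [0, 0, 0], [0, 0, 0], [0, 0, 0], [0, 0, 0.2], [0, 0, 0.4], [0, 0, 0.6], [0, 0, 0.8], [0, 0, 1], [0, 0, 1]], "rot": [[0, 0, 0], [0, 0, 0], [0, 0, 0], [0, 0, 0], [0, 0, 0], [0, 0, 0], [0, 0, 0], [0, 0, 0], [0, 0, 0], [0, 0, 0]], "hand": [0, 0, 0, 0, 0, 0, 0, 0, 0, 0]}}

```text
time_s: 6.32
ee_pos: [645.2, 142.2, 170.4]
ee_rot: [179.4, -0.2, 81.4]
force: [1.4, -0.2, -3.2]
gripper_width: 14.0
gripper_force: 30.0
```

Run:
```python
from h import *
np.set_printoptions(precision=2,suppress=True)
for i in range(3): p=viewer.grab_frame("top")
s=env.state();print(s["ee_pos"],s["ee_rot"],s["gripper_width"],s["gripper_force"],s["force"],s["torque"])
z=76+s["ee_pos"][2]-46.2
print(z,fitposts(p,642,141,0,z))
```

```text
[641.21 141.52 163.8 ] [-179.85    0.07   81.35] 13.61201150478868 29.999263286590576 [-0.62 -0.67 -4.81] [-0.11  0.04 -0.01]
193.60274958913715 (array([645.74, 141.36,  -8.49]), np.float64(0.5243600631015922))
```

Call:
{"api": "apply_moves", "payload": {"delta_pos": [[-0.2, 0, 0], [-0.4, 0, 0], [-0.6, 0, 0], [-0.8, 0, 0], [-1, 0, 0], [-1, 0, 0]], "rot": [[0, 0, 0], [0, 0, 0], [0, 0, 0], [0, 0, 0], [0, 0, 0], [0, 0, 0]], "hand": [0, 0, 0, 0, 0, 0]}}

```text
time_s: 6.97
ee_pos: [515.3, 141.0, 163.0]
ee_rot: [-179.4, 0.2, 81.4]
force: [-0.6, 0.1, -4.4]
gripper_width: 13.9
gripper_force: 30.0
```

Call:
{"api": "apply_moves", "payload": {"delta_pos": [[-0.2, 0, 0], [-0.4, 0, 0], [-0.6, 0, 0], [-0.8, 0.01, 0], [-1, 0.025, 0], [-1, 0.025, -0.15], [-1, 0.025, -0.3], [-1, 0.025, -0.45], [-1, 0.025, -0.5], [-1, 0.025, -0.5]], "rot": [[0, 0, 0], [0, 0, -0.01], [0, 0, -0.027], [0, 0, -0.027], [0, 0, -0.027], [0, 0, -0.027], [0, 0, -0.027], [0, 0, -0.027], [0, 0, -0.027], [0, 0, -0.027]], "hand": [0, 0, 0, 0, 0, 0, 0, 0, 0, 0]}}

```text
time_s: 7.8
ee_pos: [400.0, 144.1, 103.4]
ee_rot: [-179.7, 0.2, 79.0]
force: [0.8, 0.2, -3.4]
gripper_width: 14.3
gripper_force: 30.0
```

Run:
```python
from h import *
np.set_printoptions(precision=2,suppress=True)
for i in range(6): p=viewer.grab_frame("top")
s=env.state();print(s["ee_pos"],s["ee_rot"],s["gripper_width"],s["force"])
z=76+s["ee_pos"][2]-46.2
f=fitposts(p,402,145,-10,z)
print(z,f)
o=overlay(p,[(*f[0],z,POSTS),(400.5,144.9,-10.8,48,POSTS)],140,200,110,95,7);cv2.imwrite("pics/o2.png",cv2.resize(o,(680,587)))
```

```text
[402.74 145.   106.69] [179.91  -0.05  79.03] 13.73655857895729 [ 0.28  0.36 -3.94]
136.48933012502812 (array([411.3 , 148.25, -89.31]), np.float64(0.4533259759452062))
```

View pics/o2.png

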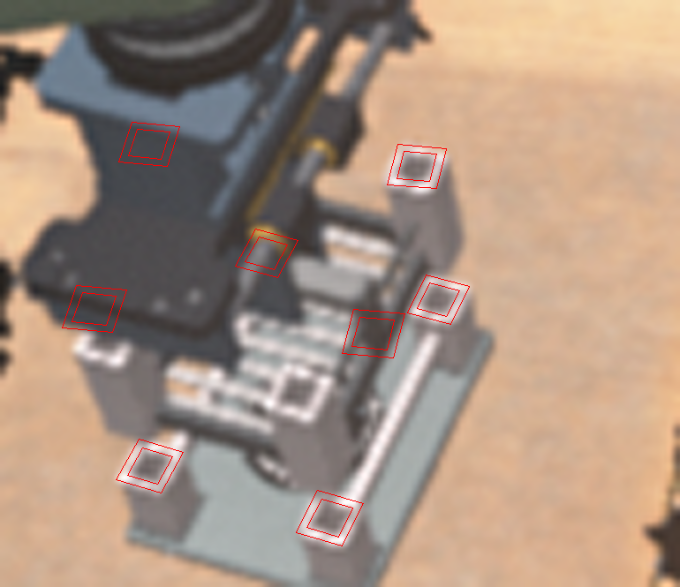

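```bash
sed -i 's/def fitposts(pic,x,y,yaw,z):/def fitposts(pic,x,y,yaw,z,use=(0,1,2,3),R=24,A=90):/; s/return -(v\*T.ravel()).mean()/return -(v*T.ravel()).mean(1)[list(use)].mean()/; s/range(-24,25,4)/np.arange(-R,R+1,3)/g; s/range(-90,90,5)/np.arange(-A,A+.1,5 if A>10 else 1)/' h.py
python3 - <<'E'
from h import *
np.set_printoptions(precision=2,suppress=True)
p=viewer.grab_frame("top")
s=env.state();print(s["ee_pos"],s["ee_rot"],s["gripper_width"],s["force"])
z=76+s["ee_pos"][2]-46.2
print(z,fitposts(p,402,145,-10.8,z,(0,2),9,3),fitposts(p,402,145,-10.8,48,(0,1,2),9,3))
E
```

```text
[402.62 144.97 106.64] [179.91  -0.05  79.02] 13.534248126794925 [-0.23 -0.69 -4.62]
136.44338908664088 (array([404.5 , 144.16, -10.91]), np.float64(0.7726832085656581)) (array([400.44, 144.55, -10.99]), np.float64(0.6748136369558392))
```

Call:
{"api": "apply_moves", "payload": {"delta_pos": [[-0.01, 0.003, 0], [-0.01, 0.003, -0.03], [-0.01, 0.003, -0.06], [-0.01, 0.003, -0.09], [-0.01, 0.003, -0.12], [-0.01, 0.003, -0.14], [-0.01, 0.003, -0.14], [-0.01, 0.003, -0.14]], "rot": [[0, 0, 0], [0, 0, 0], [0, 0, 0], [0, 0, 0], [0, 0, 0], [0, 0, 0], [0, 0, 0], [0, 0, 0]], "hand": [0, 0, 0, 0, 0, 0, 0, 0]}}

```text
time_s: 8.82
ee_pos: [400.1, 145.0, 88.7]
ee_rot: [-179.9, 0.1, 79.0]
force: [-2.0, 0.1, -4.8]
gripper_width: 13.7
gripper_force: 30.0
```

Call:
{"api": "apply_moves", "payload": {"delta_pos": [[0, 0, -0.02], [0, 0, -0.04], [0, 0, -0.06], [0, 0, -0.08], [0, 0, -0.1], [0, 0, -0.1], [0, 0, -0.1], [0, 0, -0.1]], "rot": [[0, 0, 0], [0, 0, 0], [0, 0, 0], [0, 0, 0], [0, 0, 0], [0, 0, 0], [0, 0, 0], [0, 0, 0]], "hand": [0, 0, 0, 0, 0, 0, 0, 0]}}

```text
time_s: 9.48
ee_pos: [400.0, 145.2, 78.3]
ee_rot: [-179.9, 0.0, 79.0]
force: [-9.4, -0.1, 11.6]
gripper_width: 13.7
gripper_force: 30.0
```

Call:
{"api": "apply_moves", "payload": {"delta_pos": [[0, 0, 0], [0, 0, 0], [0, 0, 0], [0, 0, 0], [0, 0, 0.2], [0, 0, 0.4], [0, 0, 0.6], [0, 0, 0.8], [0, 0, 1], [0, 0, 1]], "rot": [[0, 0, 0], [0, 0, 0], [0, 0, 0], [0, 0, 0], [0, 0, 0], [0, 0, 0], [0, 0, 0], [0, 0, 0], [0, 0, 0], [0, 0, 0]], "hand": [0.6, 0.6, 0.6, 0.6, 0.6, 0.6, 0.6, 0.6, 0.6, 0.6]}}

```text
time_s: 10.32
ee_pos: [404.2, 146.2, 201.6]
ee_rot: [179.5, -0.3, 79.0]
force: [0.4, -0.6, -0.1]
gripper_width: 55.0
gripper_force: 0.0
```

Call:
{"api": "apply_moves", "payload": {"delta_pos": [[0.1, -0.3, 0], [0.2, -0.6, 0], [0.3, -0.9, 0], [0.3, -1, 0], [0.3, -1, 0]], "rot": [[0, 0, 0], [0, 0, 0.03], [0, 0, 0.06], [0, 0, 0.072], [0, 0, 0.072]], "hand": [0.6, 0.6, 0.6, 0.6, 0.6]}}

```text
time_s: 10.73
ee_pos: [437.3, 22.7, 196.5]
ee_rot: [-180.0, 0.1, 85.0]
force: [-0.4, 0.2, 0.5]
gripper_width: 54.8
gripper_force: 0.0
```

Call:
{"api": "apply_moves", "payload": {"delta_pos": [[0.1, -0.3, 0], [0.2, -0.6, 0], [0.3, -0.9, 0], [0.3, -1, 0], [0.3, -1, 0]], "rot": [[0, 0, 0], [0, 0, 0], [0, 0, 0], [0, 0, 0], [0, 0, 0]], "hand": [0.6, 0.6, 0.6, 0.6, 0.6]}}

```text
time_s: 11.15
ee_pos: [473.2, -96.2, 196.5]
ee_rot: [-180.0, 0.0, 85.0]
force: [0.6, 0.3, 0.2]
gripper_width: 55.2
gripper_force: 0.0
```

Call:
{"api": "apply_moves", "payload": {"delta_pos": [[0.1, -0.3, 0], [0.2, -0.6, 0], [0.3, -0.9, 0], [0.3, -1, 0], [0.3, -1, 0]], "rot": [[0, 0, 0], [0, 0, 0], [0, 0, 0], [0, 0, 0], [0, 0, 0]], "hand": [0.6, 0.6, 0.6, 0.6, 0.6]}}

```text
time_s: 11.57
ee_pos: [509.1, -215.4, 196.4]
ee_rot: [-180.0, -0.0, 85.1]
force: [0.4, -0.7, -0.4]
gripper_width: 55.2
gripper_force: 0.0
```

Call:
{"api": "apply_moves", "payload": {"delta_pos": [[0.1, -0.3, 0], [0.2, -0.6, 0], [0.3, -0.9, 0], [0.3, -1, 0], [0.3, -1, 0], [0.3, -1, 0], [0.3, -1, 0]], "rot": [[0, 0, 0], [0, 0, 0], [0, 0, 0], [0, 0, 0], [0, 0, 0], [0, 0, 0], [0, 0, 0]], "hand": [0.6, 0.6, 0.6, 0.6, 0.6, 0.6, 0.6]}}

```text
time_s: 12.15
ee_pos: [544.5, -332.1, 197.2]
ee_rot: [-179.9, -0.1, 85.3]
force: [-0.1, 0.2, -0.3]
gripper_width: 55.0
gripper_force: 0.0
```

Run:
```python
from h import *
np.set_printoptions(precision=2,suppress=True)
for i in range(3):p=viewer.grab_frame("top")
save(p,"top2.png")
s=env.state();print(s["ee_pos"],s["ee_rot"],s["qpos"],s["force"])
for a in((565,-408,0,76),(400,145,-10,108)): print(fitposts(p,*a))
print([(d["score"],ray(p,d["position"],16)) for d in spotter.landmark_of(p,"frame_0")])
```

```text
[ 544.78 -332.91  197.61] [179.99  -0.03  85.31] [-32.48  24.62  82.23   0.03  73.15 -27.79] [0.53 0.69 0.04]
(array([ 564.98, -407.82,   -4.41]), np.float64(0.6143813397288134))
(array([420.06, 165.32, -54.77]), np.float64(0.22613015618665885))
[(0.57, array([ 568.53, -402.33,   16.  ])), (0.4, array([ 691.69, -333.62,   16.  ]))]
```

View pics/top2.png

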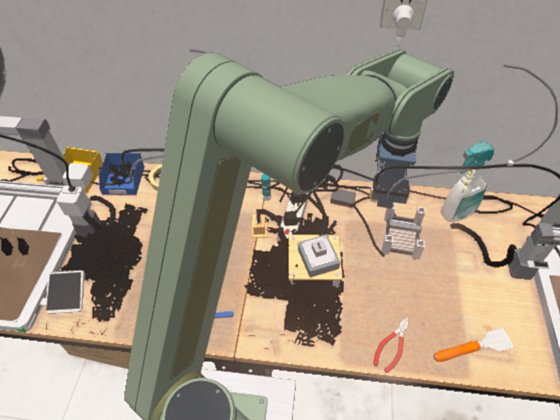

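Call:
{"api": "apply_moves", "payload": {"delta_pos": [[0.08, -0.3, 0], [0.168, -0.6, 0], [0.168, -0.625, -0.2], [0.168, -0.625, -0.4], [0.168, -0.625, -0.4], [0.168, -0.625, -0.4], [0.168, -0.625, -0.4]], "rot": [[0, 0, 0], [0, 0, 0], [0, 0, 0], [0, 0, 0], [0, 0, 0], [0, 0, 0], [0, 0, 0]], "hand": [0.6, 0.6, 0.6, 0.6, 0.6, 0.6, 0.6]}}

```text
time_s: 12.93
ee_pos: [565.6, -409.5, 150.6]
ee_rot: [179.9, 0.0, 85.3]
force: [-0.0, 0.0, 1.2]
gripper_width: 54.6
gripper_force: 0.0
```

Run:
```python
from h import *
np.set_printoptions(precision=2,suppress=True)
for i in range(3):p=viewer.grab_frame("top")
s=env.state();print(s["ee_pos"],s["ee_rot"])
print(fitposts(p,565,-408,-4,76,(0,1,2,3),6,3),fitposts(p,565,-408,-4,76,(0,1),9,3))
```

```text
[ 565.83 -409.88  151.37] [179.83   0.1   85.25]
(array([ 565.14, -407.86,   -4.53]), np.float64(0.5790579502389341)) (array([ 564.75, -408.02,   -4.75]), np.float64(0.7117704918637664))
```

Call:
{"api": "apply_moves", "payload": {"delta_pos": [[-0.006, 0.014, -0.2], [-0.006, 0.014, -0.4], [-0.006, 0.014, -0.6], [-0.006, 0.014, -0.8], [-0.006, 0.014, -0.875], [-0.006, 0.014, -0.875], [-0.006, 0.014, -0.875], [-0.006, 0.014, -0.875]], "rot": [[0, 0, 0], [0, 0, 0], [0, 0, 0], [0, 0, 0], [0, 0, 0], [0, 0, 0], [0, 0, 0], [0, 0, 0]], "hand": [0.6, 0.6, 0.6, 0.6, 0.6, 0.6, 0.6, 0.6]}}

```text
time_s: 13.75
ee_pos: [565.5, -409.0, 46.4]
ee_rot: [179.8, 0.1, 85.2]
force: [0.1, 0.3, 0.4]
gripper_width: 54.8
gripper_force: 0.0
```

Call:
{"api": "apply_moves", "payload": {"delta_pos": [[0, 0, 0], [0, 0, 0], [0, 0, 0], [0, 0, 0], [0, 0, 0], [0, 0, 0], [0, 0, 0], [0, 0, 0], [0, 0, 0], [0, 0, 0]], "rot": [[0, 0, 0], [0, 0, 0], [0, 0, 0], [0, 0, 0], [0, 0, 0], [0, 0, 0], [0, 0, 0], [0, 0, 0], [0, 0, 0], [0, 0, 0]], "hand": [0, 0, 0, 0, 0, 0, 0, 0, 0, 0], "newtons": 30}}

```text
time_s: 14.58
ee_pos: [564.3, -408.2, 44.2]
ee_rot: [180.0, -0.0, 85.2]
force: [0.0, 0.3, 0.7]
gripper_width: 13.7
gripper_force: 30.0
```

Call:
{"api": "apply_moves", "payload": {"delta_pos": [[0, 0, 0.2], [0, 0, 0.4], [0, 0, 0.6], [0, 0, 0.8], [0, 0, 1], [0, 0, 1]], "rot": [[0, 0, 0], [0, 0, 0], [0, 0, 0], [0, 0, 0], [0, 0, 0], [0, 0, 0]], "hand": [0, 0, 0, 0, 0, 0]}}

```text
time_s: 15.08
ee_pos: [566.4, -409.7, 169.2]
ee_rot: [179.5, 0.3, 85.2]
force: [0.3, -1.6, -1.9]
gripper_width: 14.0
gripper_force: 30.0
```

Call:
{"api": "apply_moves", "payload": {"delta_pos": [[0, 0, 0.2], [0, 0.1, 0.4], [-0.1, 0.3, 0.5], [-0.2, 0.5, 0.5], [-0.3, 0.75, 0.5], [-0.3, 1, 0.5]], "rot": [[0, 0, 0], [0, 0, 0], [0, 0, 0], [0, 0, 0], [0, 0, 0], [0, 0, 0]], "hand": [0, 0, 0, 0, 0, 0]}}

```text
time_s: 15.58
ee_pos: [525.3, -286.8, 222.2]
ee_rot: [-179.7, -0.1, 85.1]
force: [-0.5, 0.5, -3.2]
gripper_width: 14.0
gripper_force: 30.0
```

Call:
{"api": "apply_moves", "payload": {"delta_pos": [[-0.1, 0.25, 0], [-0.2, 0.5, 0], [-0.3, 0.75, 0], [-0.3, 1, 0]], "rot": [[0, 0, -0.02], [0, 0, -0.04], [0, 0, -0.071], [0, 0, -0.071]], "hand": [0, 0, 0, 0]}}

```text
time_s: 15.92
ee_pos: [488.9, -166.4, 222.1]
ee_rot: [-179.7, -0.0, 79.0]
force: [-0.9, 1.2, -3.0]
gripper_width: 13.7
gripper_force: 30.0
```

Call:
{"api": "apply_moves", "payload": {"delta_pos": [[-0.1, 0.25, 0], [-0.2, 0.5, 0], [-0.3, 0.75, 0], [-0.3, 1, 0], [-0.3, 1, 0]], "rot": [[0, 0, 0], [0, 0, 0], [0, 0, 0], [0, 0, 0], [0, 0, 0]], "hand": [0, 0, 0, 0, 0]}}

```text
time_s: 16.33
ee_pos: [454.3, -43.7, 222.6]
ee_rot: [-179.8, -0.2, 79.3]
force: [0.1, -1.1, -2.9]
gripper_width: 13.8
gripper_force: 30.0
```

Run:
```python
from h import *
np.set_printoptions(precision=2,suppress=True)
for i in range(3):p=viewer.grab_frame("top")
s=env.state();print(s["ee_pos"],s["ee_rot"],s["gripper_width"],s["force"])
for u in((0,1,2,3),(0,1),(1,3),(1,2)): print(u,fitposts(p,402,145,-10.8,108,u,9,3))
o=overlay(p,[(402,145,-10.8,108,POSTS)],100,180,160,120,5);cv2.imwrite("pics/o3.png",o)
```

```text
[455.9  -48.23 223.09] [-179.92    0.05   79.18] 13.444390241286118 [ 0.06  0.23 -2.67]
(0, 1, 2, 3) (array([402.13, 144.3 , -11.03]), np.float64(0.613090224540234))
(0, 1) (array([401.92, 144.45, -10.9 ]), np.float64(0.7614882356133424))
(1, 3) (array([399.12, 141.92, -14.21]), np.float64(0.49672358413369616))
(1, 2) (array([402.1 , 144.43, -10.86]), np.float64(0.7902440287267707))
```

View pics/o3.png

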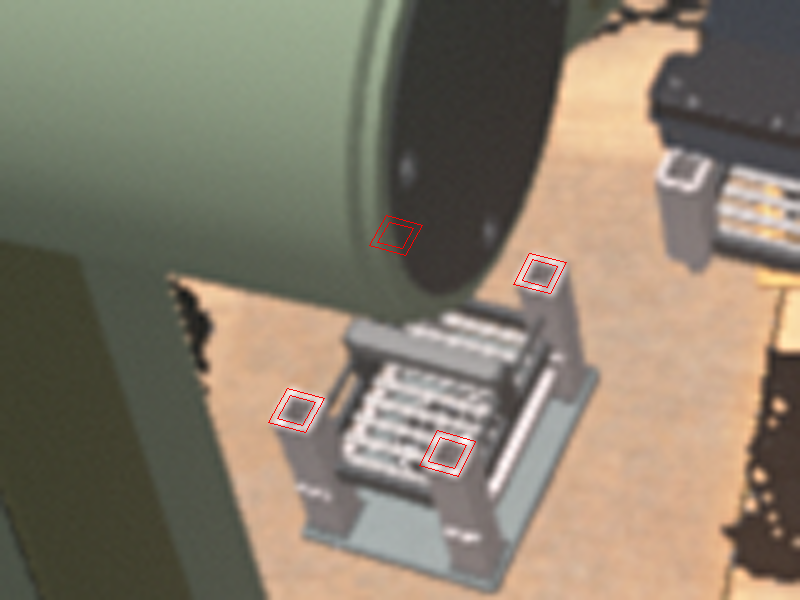

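Call:
{"api": "apply_moves", "payload": {"delta_pos": [[-0.05, 0.2, 0], [-0.1, 0.4, 0], [-0.15, 0.6, 0], [-0.2, 0.8, 0], [-0.2, 0.8, 0]], "rot": [[0, 0, 0], [0, 0, 0], [0, 0, 0], [0, 0, 0], [0, 0, 0]], "hand": [0, 0, 0, 0, 0]}}

```text
time_s: 16.9
ee_pos: [431.4, 49.7, 223.4]
ee_rot: [-179.9, -0.1, 79.2]
force: [-0.5, -0.2, -2.7]
gripper_width: 13.9
gripper_force: 30.0
```

Call:
{"api": "apply_moves", "payload": {"delta_pos": [[-0.05, 0.2, 0], [-0.1, 0.4, 0], [-0.18, 0.6, 0], [-0.25, 0.8, 0], [-0.26, 0.81, 0], [-0.26, 0.81, -0.15], [-0.26, 0.81, -0.3], [-0.26, 0.81, -0.45], [-0.26, 0.81, -0.45], [-0.26, 0.81, -0.45]], "rot": [[0, 0, 0], [0, 0, 0], [0, 0, 0], [0, 0, 0], [0, 0, 0], [0, 0, 0], [0, 0, 0], [0, 0, 0], [0, 0, 0], [0, 0, 0]], "hand": [0, 0, 0, 0, 0, 0, 0, 0, 0, 0]}}

```text
time_s: 17.73
ee_pos: [401.1, 143.8, 169.5]
ee_rot: [-179.9, 0.1, 79.0]
force: [0.7, 0.9, -2.8]
gripper_width: 13.7
gripper_force: 30.0
```

Run:
```python
from h import *
np.set_printoptions(precision=2,suppress=True)
for i in range(6):p=viewer.grab_frame("top")
s=env.state();print(s["ee_pos"],s["ee_rot"],s["gripper_width"],s["force"])
z=76+s["ee_pos"][2]-44.2
for u in((0,1,2),(0,2)): print(u,fitposts(p,402,145,-10.8,z,u,9,3))
for u in((0,1,2),(0,1)):print(fitposts(p,402,145,-10.8,108,u,9,3))
```

```text
[401.77 145.07 171.05] [179.9   -0.05  79.1 ] 13.498453449415415 [-0.82 -0.34 -3.94]
(0, 1, 2) (array([404.68, 145.91, -11.23]), np.float64(0.6225220027219159))
(0, 2) (array([404.28, 145.94, -10.92]), np.float64(0.7917110585600038))
(array([402.  , 144.39, -10.96]), np.float64(0.7657314565253679))
(array([401.87, 144.39, -10.95]), np.float64(0.7571521911645777))
```

Call:
{"api": "apply_moves", "payload": {"delta_pos": [[-0.008, -0.01, 0], [-0.008, -0.01, -0.04], [-0.008, -0.01, -0.08], [-0.008, -0.01, -0.12], [-0.008, -0.01, -0.15], [-0.008, -0.01, -0.18], [-0.008, -0.01, -0.21], [-0.008, -0.01, -0.21], [-0.008, -0.01, -0.21]], "rot": [[0, 0, 0], [0, 0, 0], [0, 0, 0], [0, 0, 0], [0, 0, 0], [0, 0, 0], [0, 0, 0], [0, 0, 0], [0, 0, 0]], "hand": [0, 0, 0, 0, 0, 0, 0, 0, 0]}}

```text
time_s: 18.78
ee_pos: [400.0, 143.8, 144.7]
ee_rot: [-180.0, 0.0, 79.1]
force: [0.4, 0.1, -1.6]
gripper_width: 13.3
gripper_force: 30.0
```

Pins entered without any force. Lowering to the seat at z of about 136.

Call:
{"api": "apply_moves", "payload": {"delta_pos": [[0, 0, -0.02], [0, 0, -0.04], [0, 0, -0.06], [0, 0, -0.075], [0, 0, -0.075], [0, 0, -0.075], [0, 0, -0.075]], "rot": [[0, 0, 0], [0, 0, 0], [0, 0, 0], [0, 0, 0], [0, 0, 0], [0, 0, 0], [0, 0, 0]], "hand": [0, 0, 0, 0, 0, 0, 0]}}

```text
time_s: 19.37
ee_pos: [400.1, 143.8, 136.3]
ee_rot: [180.0, -0.0, 79.1]
force: [-1.2, -0.2, 2.2]
gripper_width: 13.6
gripper_force: 30.0
```

Call:
{"api": "apply_moves", "payload": {"delta_pos": [[0, 0, -0.01], [0, 0, -0.01], [0, 0, -0.01], [0, 0, -0.01], [0, 0, -0.01], [0, 0, 0.2], [0, 0, 0.4], [0, 0, 0.6], [0, 0, 0.8], [0, 0, 1]], "rot": [[0, 0, 0], [0, 0, 0], [0, 0, 0], [0, 0, 0], [0, 0, 0], [0, 0, 0], [0, 0, 0], [0, 0, 0], [0, 0, 0], [0, 0, 0]], "hand": [0, 0.6, 0.6, 0.6, 0.6, 0.6, 0.6, 0.6, 0.6, 0.6]}}

```text
time_s: 20.2
ee_pos: [400.0, 143.8, 257.0]
ee_rot: [-180.0, 0.0, 79.1]
force: [0.9, -0.3, -0.4]
gripper_width: 55.1
gripper_force: 0.0
```

Call:
{"api": "apply_moves", "payload": {"delta_pos": [[0, 0.25, 0], [0, 0.5, 0], [0, 0.75, 0], [0, 1, 0], [0, 1, 0]], "rot": [[0, 0, 0], [0, 0, 0], [0, 0, 0], [0, 0, 0], [0, 0, 0]], "hand": [0.6, 0.6, 0.6, 0.6, 0.6]}}

```text
time_s: 20.62
ee_pos: [400.4, 268.2, 255.5]
ee_rot: [-180.0, -0.2, 79.3]
force: [-0.6, -0.7, 0.0]
gripper_width: 54.6
gripper_force: 0.0
```

Call:
{"api": "apply_moves", "payload": {"delta_pos": [[0, 0.25, 0], [0, 0.5, 0], [0, 0.75, 0], [0, 1, 0], [0, 1, 0], [0, 1, 0]], "rot": [[0, 0, 0], [0, 0, 0], [0, 0, 0], [0, 0, 0], [0, 0, 0], [0, 0, 0]], "hand": [0.6, 0.6, 0.6, 0.6, 0.6, 0.6]}}

```text
time_s: 21.12
ee_pos: [400.0, 384.4, 255.1]
ee_rot: [-180.0, 0.1, 79.2]
force: [0.4, -0.0, 0.5]
gripper_width: 54.7
gripper_force: 0.0
```

Run:
```python
from h import *
np.set_printoptions(precision=2,suppress=True)
for i in range(3):p=viewer.grab_frame("top")
s=env.state();print(s["ee_pos"],s["ee_rot"],s["force"])
print(fitposts(p,402,145,-10.8,168,(0,1,2,3),9,3))
c=lambda *a:cv2.cvtColor(p["pixels"],cv2.COLOR_RGB2BGR)[a[1]:a[1]+a[3],a[0]:a[0]+a[2]]
L=[cv2.resize(c(*a),(399,299),interpolation=cv2.INTER_CUBIC) for a in((150,190,120,90),(240,200,40,30),(280,225,80,60),(297,232,40,30))]
cv2.imwrite("pics/o4.png",np.vstack([np.hstack(L[:2]),np.hstack(L[2:])]))
np.save("last.npy",p,allow_pickle=True)
for q,z in(("key",42),("key_holder",0),("switch_slot",135),("switch_box",75)):
  for d in spotter.landmark_of(p,q): print(q,d["score"],d["position"],ray(p,d["position"],z))
```

```text
[400.11 382.68 255.83] [-180.      0.06   79.07] [-0.11 -0.18 -0.22]
(array([402.64, 144.82, -10.96]), np.float64(0.776241128742132))
key 0.42 [256.4, 220.5] [554.58  -9.59  42.  ]
key_holder 0.67 [320.4, 258.8] [ 477.74 -193.55    0.  ]
key_holder 0.52 [259.7, 232.2] [546.09 -18.17   0.  ]
switch_slot 0.69 [316.9, 245.1] [ 428.68 -180.91  135.  ]
switch_box 0.81 [318.7, 255.7] [ 438.2  -187.76   75.  ]
```

View pics/o4.png

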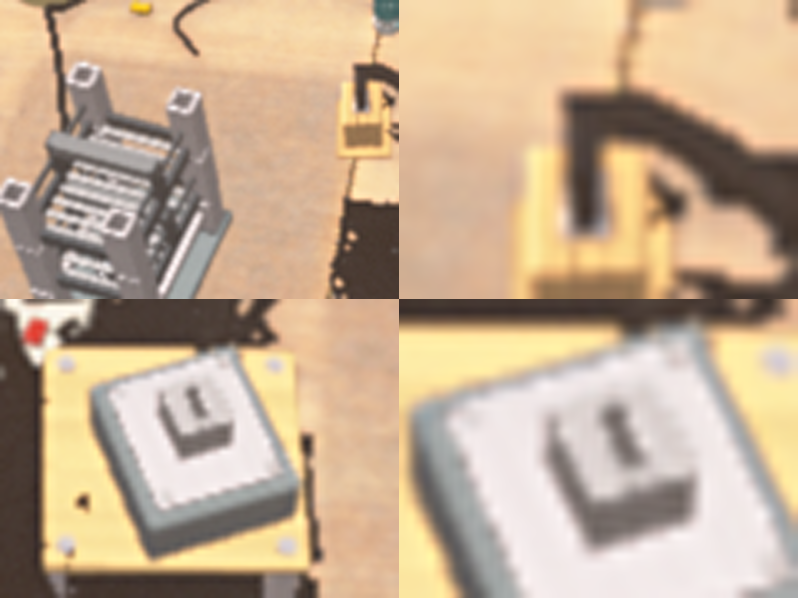

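```bash
cat >> h.py <<'E'
def boxpts(a,b,z0,z1): return np.array([(i*a/2,j*b/2,z) for i in(-1,1) for j in(-1,1) for z in(z0,z1)])
def fitsil(pic,mask,boxes,x,y,yaws):
    """pose whose union of projected convex boxes best overlaps mask (4x supersampled)"""
    k=8; v,u=np.nonzero(mask); u0,v0,u1,v1=u.min()-6,v.min()-6,u.max()+7,v.max()+7
    M=cv2.resize(cv2.GaussianBlur(mask[v0:v1,u0:u1].astype(np.float32),(0,0),.7),None,fx=k,fy=k,interpolation=cv2.INTER_LINEAR)
    def f(p):
        a=np.radians(p[2]);c,s=np.cos(a),np.sin(a); I=np.zeros(M.shape,np.uint8)
        for B in boxes:
            X=np.c_[p[0]+c*B[:,0]-s*B[:,1],p[1]+s*B[:,0]+c*B[:,1],B[:,2]]
            q=np.array([px(pic,t) for t in X]); q=((q-[u0,v0]+.5)*k*16).astype(np.int32)
            cv2.fillConvexPoly(I,cv2.convexHull(q),1,shift=4)
        I=cv2.GaussianBlur(I.astype(np.float32),(0,0),.7*k)
        return float(abs(I-M).mean()/M.mean())
    out=[]
    for w in yaws:
        x0=np.array([x,y,w],float); r=minimize(f,x0,method="Nelder-Mead",options=dict(initial_simplex=x0+np.array([[0,0,0],[6,0,0],[0,6,0],[0,0,8]]),maxiter=120)); out.append((r.fun,r.x))
    return sorted(out,key=lambda t:t[0])
E
python3 - <<'E'
from h import *
np.set_printoptions(precision=2,suppress=True)
p=viewer.grab_frame("top")
SB=[boxpts(90,80,75,109)]
HB=[boxpts(60,46,0,8),boxpts(44,32,0,40)]
KB=[boxpts(26,10,44,76),boxpts(24,14,40,44)]
ov=[]
for q,B,x,y in(("switch_box",SB,435,-185),("key_holder",HB,550,-12),("key",KB,552,-12)):
    for d in spotter.trace(p,q)[:2]:
        print(q,d["score"],np.array(d["box"]),d["mask"].sum())
        cx,cy=d["box"][:2]
        if abs(cx-(318 if q=="switch_box" else 258))<15:
            r=fitsil(p,d["mask"],B,x,y,(-30,0,30,60) if q!="key" else (-20,10))
            for t in r[:3]: print("   ",round(t[0],3),t[1])
            ov.append((q,r[0][1],d["mask"]))
res=dict((q,t) for q,t,_ in ov)
L=[]
im=p["pixels"].copy()
a=[]
if "switch_box" in res: a+=[(*res["switch_box"],z,[sq(0,0,45,40)]) for z in(75,109)]+[(*res["switch_box"],135,[sq(0,0,15,16),sq(0,0,9.3,3.1)])]
L.append(overlay(p,a,280,222,80,60,7)[:,:560])
a=[]
if "key_holder" in res: a+=[(*res["key_holder"],40,[sq(0,0,22,16),sq(0,0,10.5,4.2)]),(*res["key_holder"],0,[sq(0,0,30,23)])]
if "key" in res: a+=[(*res["key"],76,[sq(0,0,13,5)])]
L.append(overlay(p,a,240,202,36,50,8)[:420])
h=min(l.shape[0] for l in L); o=np.hstack([l[:h] for l in L]);print(o.shape)
cv2.imwrite("pics/o5.png",cv2.resize(o,None,fx=min(1,795/o.shape[1]),fy=min(1,795/o.shape[1])))
E
```

```text
switch_box 0.65 [321.2 256.6  39.8  43.5] 1214
    0.102 [ 429.26 -185.11   22.03]
    0.102 [ 428.81 -185.07   21.89]
    0.102 [ 428.64 -185.38   21.75]
key_holder 0.59 [257.9 228.9  17.9  22.1] 314
    0.239 [556.91 -14.37   7.94]
    0.239 [556.9  -14.02   7.94]
    0.24 [556.9  -14.23   8.87]
key 0.47 [258.6 216.8   9.5  13.7] 62
    0.223 [556.22 -13.59   9.36]
    0.228 [555.89 -13.51   9.98]
(400, 848, 3)
```

View pics/o5.png

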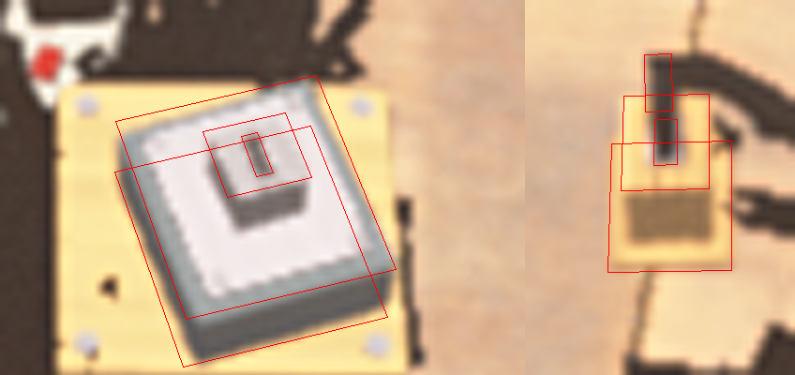

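Call:
{"api": "apply_moves", "payload": {"delta_pos": [[0.1, -0.25, 0], [0.2, -0.5, 0], [0.3, -0.75, 0], [0.4, -1, 0], [0.4, -1, 0]], "rot": [[0, 0, 0.05], [0, 0, 0.1], [0, 0, 0.15], [0, 0, 0.2], [0, 0, 0.22]], "hand": [0.6, 0.6, 0.6, 0.6, 0.6], "newtons": 5}}

```text
time_s: 22.08
ee_pos: [449.6, 259.3, 256.2]
ee_rot: [179.9, 0.2, 98.0]
force: [-0.1, -0.7, 0.6]
gripper_width: 54.7
gripper_force: 0.0
```

Call:
{"api": "apply_moves", "payload": {"delta_pos": [[0.1, -0.25, 0], [0.2, -0.5, 0], [0.3, -0.75, 0], [0.4, -1, 0], [0.4, -1, 0]], "rot": [[0, 0, 0], [0, 0, 0], [0, 0, 0], [0, 0, 0], [0, 0, 0]], "hand": [0.6, 0.6, 0.6, 0.6, 0.6]}}

```text
time_s: 22.5
ee_pos: [497.8, 139.4, 256.1]
ee_rot: [179.9, 0.2, 97.8]
force: [0.3, -0.3, -0.1]
gripper_width: 54.8
gripper_force: 0.0
```

Call:
{"api": "apply_moves", "payload": {"delta_pos": [[0.1, -0.25, 0], [0.2, -0.5, 0], [0.3, -0.75, 0], [0.4, -1, 0], [0.4, -1, -0.3], [0.4, -1, -0.5], [0.4, -1, -0.5], [0.4, -1, -0.5]], "rot": [[0, 0, 0], [0, 0, 0], [0, 0, 0], [0, 0, 0], [0, 0, 0], [0, 0, 0], [0, 0, 0], [0, 0, 0]], "hand": [0.6, 0.6, 0.6, 0.6, 0.6, 0.6, 0.6, 0.6]}}

```text
time_s: 23.17
ee_pos: [543.5, 24.1, 195.4]
ee_rot: [-179.9, -0.0, 98.0]
force: [-0.2, 0.1, 0.3]
gripper_width: 54.9
gripper_force: 0.0
```

```bash
cat >> h.py <<'E'
def fitslot(pic,x,y,yaw,z=135):
    im=cv2.cvtColor(pic["pixels"],cv2.COLOR_RGB2GRAY).astype(np.float32)
    u,v=np.meshgrid(np.arange(-13,13.1,.5),np.arange(-12,12.1,.5))
    t=cv2.GaussianBlur(np.where((abs(u)<9.3)&(abs(v)<3.1),-1.,0.),(0,0),2.4); t=(t-t.mean())/t.std()
    def f(p):
        a=np.radians(p[2]);c,s=np.cos(a),np.sin(a)
        X=np.c_[p[0]+c*u.ravel()-s*v.ravel(),p[1]+s*u.ravel()+c*v.ravel(),np.full(u.size,z)]
        q=(X@pic["R"].T+pic["t"])@pic["camera_matrix"].T; q=(q[:,:2]/q[:,2:]).astype(np.float32)
        w=cv2.remap(im,q[None,:,0],q[None,:,1],cv2.INTER_LINEAR)[0]; w=(w-w.mean())/w.std()
        return -(w*t.ravel()).mean()
    x0=np.array([x,y,yaw],float);r=minimize(f,x0,method="Nelder-Mead",options=dict(initial_simplex=x0+np.array([[0,0,0],[3,0,0],[0,3,0],[0,0,6]])))
    return r.x,-r.fun
E
python3 - <<'E'
from h import *
np.set_printoptions(precision=2,suppress=True)
for i in range(3):p=viewer.grab_frame("top")
s=env.state();print(s["ee_pos"],s["ee_rot"],s["qpos"])
for a in((429,-183,20),(431,-181,15),(427,-185,25)):print(fitslot(p,*a))
E
```

```text
[545.28  24.45 197.98] [179.78   0.02  98.07] [ 1.36 16.2  95.11  0.   68.48 -6.71]
(array([ 428.6 , -185.48,   23.06]), np.float64(0.9724740075115411))
(array([ 428.61, -185.48,   22.99]), np.float64(0.9724653544024697))
(array([ 428.61, -185.49,   22.98]), np.float64(0.9725204015572307))
```

Call:
{"api": "apply_moves", "payload": {"delta_pos": [[0.093, -0.15, 0], [0.093, -0.317, 0], [0.093, -0.317, -0.15], [0.093, -0.317, -0.3], [0.093, -0.317, -0.3], [0.093, -0.317, -0.3], [0.093, -0.317, -0.3]], "rot": [[0, 0, 0], [0, 0, 0], [0, 0, 0], [0, 0, 0], [0, 0, 0], [0, 0, 0], [0, 0, 0]], "hand": [0.6, 0.6, 0.6, 0.6, 0.6, 0.6, 0.6]}}

```text
time_s: 23.9
ee_pos: [556.3, -13.8, 161.7]
ee_rot: [179.8, 0.0, 98.1]
force: [0.1, 1.1, -0.3]
gripper_width: 54.7
gripper_force: 0.0
```

Call:
{"api": "apply_moves", "payload": {"delta_pos": [[0, 0, -0.15], [0, 0, -0.3], [0, 0, -0.45], [0, 0, -0.6], [0, 0, -0.75], [0, 0, -0.88], [0, 0, -0.94], [0, 0, -0.94], [0, 0, -0.94], [0, 0, -0.94]], "rot": [[0, 0, 0], [0, 0, 0], [0, 0, 0], [0, 0, 0], [0, 0, 0], [0, 0, 0], [0, 0, 0], [0, 0, 0], [0, 0, 0], [0, 0, 0]], "hand": [0.6, 0.6, 0.6, 0.6, 0.6, 0.6, 0.6, 0.6, 0.6, 0.6]}}

```text
time_s: 24.73
ee_pos: [556.5, -14.1, 48.7]
ee_rot: [179.8, 0.0, 98.0]
force: [-0.7, 0.5, -0.4]
gripper_width: 54.4
gripper_force: 0.0
```

Call:
{"api": "apply_moves", "payload": {"delta_pos": [[0, 0, 0], [0, 0, 0], [0, 0, 0], [0, 0, 0], [0, 0, 0], [0, 0, 0], [0, 0, 0], [0, 0, 0]], "rot": [[0, 0, 0], [0, 0, 0], [0, 0, 0], [0, 0, 0], [0, 0, 0], [0, 0, 0], [0, 0, 0], [0, 0, 0]], "hand": [0, 0, 0, 0, 0, 0, 0, 0], "newtons": 4}}

```text
time_s: 25.4
ee_pos: [555.3, -14.2, 47.4]
ee_rot: [180.0, 0.0, 98.0]
force: [-1.4, -0.7, 2.7]
gripper_width: 26.2
gripper_force: 4.0
```

Call:
{"api": "apply_moves", "payload": {"delta_pos": [[0, 0, 0], [0, 0, 0], [0, 0, 0], [0, 0, 0.2], [0, 0, 0.4], [0, 0, 0.4], [0, 0, 0.4], [0, 0, 0.4], [0, 0, 0.4], [0, 0, 0.4]], "rot": [[0, 0, 0], [0, 0, 0], [0, 0, 0], [0, 0, 0], [0, 0, 0], [0, 0, -0.08], [0, 0, -0.16], [0, 0, -0.24], [0, 0, -0.32], [0, 0, -0.4]], "hand": [0.6, 0.6, 0.6, 0.6, 0.6, 0.6, 0.6, 0.6, 0.6, 0.6]}}

```text
time_s: 26.23
ee_pos: [555.2, -14.1, 95.1]
ee_rot: [-180.0, 0.0, 63.3]
force: [1.2, -0.4, -0.2]
gripper_width: 54.5
gripper_force: 0.0
```

Call:
{"api": "apply_moves", "payload": {"delta_pos": [[0, 0, 0], [0, 0, 0], [0, 0, 0], [0, 0, 0], [0, 0, 0], [0, 0, 0], [0, 0, 0], [0, 0, 0], [0, 0, 0], [0, 0, 0]], "rot": [[0, 0, -0.08], [0, 0, -0.16], [0, 0, -0.24], [0, 0, -0.32], [0, 0, -0.4], [0, 0, -0.48], [0, 0, -0.56], [0, 0, -0.647], [0, 0, -0.647], [0, 0, -0.647]], "hand": [0.6, 0.6, 0.6, 0.6, 0.6, 0.6, 0.6, 0.6, 0.6, 0.6]}}

```text
time_s: 27.07
ee_pos: [555.2, -14.2, 95.0]
ee_rot: [180.0, 0.0, 8.2]
force: [0.8, 0.3, -0.0]
gripper_width: 54.6
gripper_force: 0.0
```

Run:
```python
from h import *
np.set_printoptions(precision=2,suppress=True)
for i in range(3):p=viewer.grab_frame("top")
s=env.state();print(s["ee_pos"],s["ee_rot"],s["qpos"],s["force"],s["gripper_width"])
```

```text
[555.24 -14.16  95.1 ] [180.     0.01   8.15] [ -2.65  22.42 102.02  -0.01  55.57  79.21] [-0.18  0.76 -0.04] 54.763521357206685
```

Call:
{"api": "apply_moves", "payload": {"delta_pos": [[0, 0, -0.15], [0, 0, -0.3], [0, 0, -0.4], [0, 0, -0.4], [0, 0, -0.4], [0, 0, -0.4]], "rot": [[0, 0, 0], [0, 0, 0], [0, 0, 0], [0, 0, 0], [0, 0, 0], [0, 0, 0]], "hand": [0.6, 0.6, 0.6, 0.6, 0.6, 0.6]}}

```text
time_s: 27.72
ee_pos: [556.0, -14.2, 47.9]
ee_rot: [180.0, -0.1, 8.1]
force: [0.8, 0.1, -0.2]
gripper_width: 54.6
gripper_force: 0.0
```

Call:
{"api": "apply_moves", "payload": {"delta_pos": [[0, 0, 0], [0, 0, 0], [0, 0, 0], [0, 0, 0], [0, 0, 0], [0, 0, 0], [0, 0, 0], [0, 0, 0], [0, 0, 0], [0, 0, 0]], "rot": [[0, 0, 0], [0, 0, 0], [0, 0, 0], [0, 0, 0], [0, 0, 0], [0, 0, 0], [0, 0, 0], [0, 0, 0], [0, 0, 0], [0, 0, 0]], "hand": [0, 0, 0, 0, 0, 0, 0, 0, 0, 0], "newtons": 20}}

```text
time_s: 28.55
ee_pos: [555.3, -14.2, 47.2]
ee_rot: [180.0, -0.0, 8.0]
force: [0.3, -0.6, 0.8]
gripper_width: 10.3
gripper_force: 20.0
```

Call:
{"api": "apply_moves", "payload": {"delta_pos": [[0, 0, 0.15], [0, 0, 0.3], [0, 0, 0.45], [0, 0, 0.6], [0, 0, 0.8], [0, 0, 1], [0, 0, 1]], "rot": [[0, 0, 0], [0, 0, 0], [0, 0, 0], [0, 0, 0], [0, 0, 0], [0, 0, 0], [0, 0, 0]], "hand": [0, 0, 0, 0, 0, 0, 0]}}

```text
time_s: 29.13
ee_pos: [558.2, -14.3, 172.0]
ee_rot: [179.9, -0.5, 8.0]
force: [1.0, 0.0, 0.6]
gripper_width: 10.0
gripper_force: 20.0
```

Call:
{"api": "apply_moves", "payload": {"delta_pos": [[0, 0, 0.2], [-0.15, -0.2, 0.2], [-0.3, -0.4, 0.2], [-0.45, -0.6, 0.2], [-0.5, -0.7, 0.2], [-0.5, -0.7, 0.2]], "rot": [[0, 0, 0], [0, 0, 0.06], [0, 0, 0.12], [0, 0, 0.175], [0, 0, 0.175], [0, 0, 0.175]], "hand": [0, 0, 0, 0, 0, 0]}}

```text
time_s: 29.63
ee_pos: [493.4, -100.1, 190.6]
ee_rot: [-180.0, 0.1, 22.9]
force: [0.3, -0.4, -0.4]
gripper_width: 9.8
gripper_force: 20.0
```

Call:
{"api": "apply_moves", "payload": {"delta_pos": [[-0.15, -0.2, 0], [-0.3, -0.4, 0], [-0.45, -0.6, 0], [-0.569, -0.73, 0], [-0.569, -0.73, -0.1], [-0.569, -0.73, -0.1], [-0.569, -0.73, -0.1], [-0.569, -0.73, -0.1]], "rot": [[0, 0, 0], [0, 0, 0], [0, 0, 0], [0, 0, 0], [0, 0, 0], [0, 0, 0], [0, 0, 0], [0, 0, 0]], "hand": [0, 0, 0, 0, 0, 0, 0, 0]}}

```text
time_s: 30.3
ee_pos: [427.7, -185.2, 179.2]
ee_rot: [-180.0, -0.0, 23.1]
force: [0.0, 0.4, -0.1]
gripper_width: 9.9
gripper_force: 20.0
```

Run:
```python
from h import *
np.set_printoptions(precision=2,suppress=True)
for i in range(4):p=viewer.grab_frame("top")
s=env.state();print(s["ee_pos"],s["ee_rot"],s["gripper_width"],s["force"],s["torque"],s["qpos"])
e=s["ee_pos"];zo=e[2]-7.2
o=overlay(p,[(428.6,-185.5,23,135,[sq(0,0,9.3,3.1)]),(e[0],e[1],s["ee_rot"][2],zo,[sq(0,0,12,7)]),(e[0],e[1],s["ee_rot"][2],zo-21,[sq(0,0,6,1.1)])],280,195,80,75,8);cv2.imwrite("pics/o6.png",o)
```

```text
[ 427.6  -185.41  179.43] [179.97  -0.03  23.14] 10.120002671968834 [ 0.28 -0.56 -0.63] [-0.12  0.12 -0.04] [-24.86  10.06 106.33  -0.    63.57  42.01]
```

View pics/o6.png

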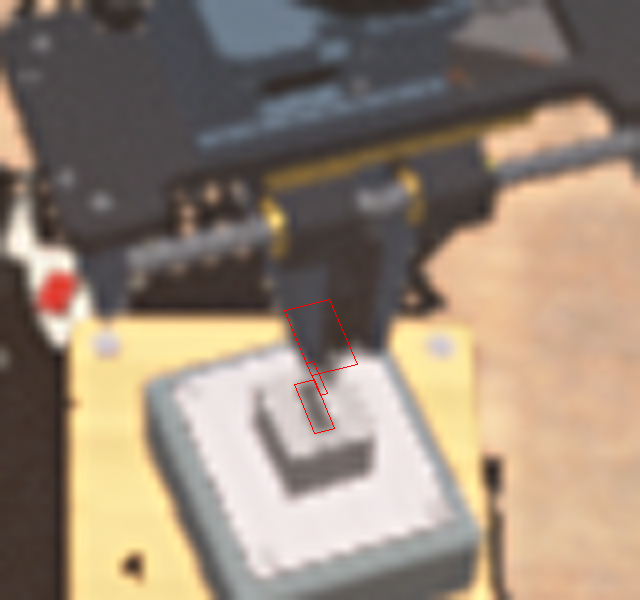

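Call:
{"api": "apply_moves", "payload": {"delta_pos": [[-0.005, -0.003, -0.03], [-0.005, -0.003, -0.06], [-0.005, -0.003, -0.09], [-0.005, -0.003, -0.12], [-0.005, -0.003, -0.14], [-0.005, -0.003, -0.16], [-0.005, -0.003, -0.18], [-0.005, -0.003, -0.18], [-0.005, -0.003, -0.18]], "rot": [[0, 0, 0], [0, 0, 0], [0, 0, 0], [0, 0, 0], [0, 0, 0], [0, 0, 0], [0, 0, 0], [0, 0, 0], [0, 0, 0]], "hand": [0, 0, 0, 0, 0, 0, 0, 0, 0]}}

```text
time_s: 31.25
ee_pos: [426.4, -186.1, 157.5]
ee_rot: [-180.0, 0.0, 23.1]
force: [0.6, 0.4, 0.1]
gripper_width: 10.1
gripper_force: 20.0
```

Call:
{"api": "apply_moves", "payload": {"delta_pos": [[0, 0, -0.02], [0, 0, -0.04], [0, 0, -0.06], [0, 0, -0.08], [0, 0, -0.1], [0, 0, -0.12], [0, 0, -0.13], [0, 0, -0.13], [0, 0, -0.13]], "rot": [[0, 0, 0], [0, 0, 0], [0, 0, 0], [0, 0, 0], [0, 0, 0], [0, 0, 0], [0, 0, 0], [0, 0, 0], [0, 0, 0]], "hand": [0, 0, 0, 0, 0, 0, 0, 0, 0]}}

```text
time_s: 32.0
ee_pos: [426.4, -186.1, 142.2]
ee_rot: [180.0, -0.0, 23.1]
force: [-1.3, 0.4, 2.8]
gripper_width: 9.9
gripper_force: 20.0
```

Call:
{"api": "apply_moves", "payload": {"delta_pos": [[0, 0, -0.01], [0, 0, -0.015], [0, 0, -0.015], [0, 0, -0.015]], "rot": [[0, 0, 0], [0, 0, 0], [0, 0, 0], [0, 0, 0]], "hand": [0, 0, 0, 0]}}

```text
time_s: 32.33
ee_pos: [426.4, -186.2, 142.0]
ee_rot: [180.0, -0.0, 23.1]
force: [-3.1, 1.9, 15.2]
gripper_width: 9.8
gripper_force: 20.0
```

Call:
{"api": "apply_moves", "payload": {"delta_pos": [[0, 0, 0], [0, 0, 0], [0, 0, 0], [0, 0, 0], [0, 0, 0], [0, 0, 0], [0, 0, 0], [0, 0, 0], [0, 0, 0], [0, 0, 0]], "rot": [[0, 0, -0.07], [0, 0, -0.14], [0, 0, -0.21], [0, 0, -0.28], [0, 0, -0.35], [0, 0, -0.42], [0, 0, -0.49], [0, 0, -0.56], [0, 0, -0.62], [0, 0, -0.62]], "hand": [0, 0, 0, 0, 0, 0, 0, 0, 0, 0], "newtons": 30}}

```text
time_s: 33.17
ee_pos: [425.9, -185.6, 142.0]
ee_rot: [-180.0, 0.0, -30.4]
force: [-6.8, 3.1, 16.0]
gripper_width: 9.8
gripper_force: 30.0
```

Run:
```python
from h import *
np.set_printoptions(precision=2,suppress=True)
s=env.state();print(s["ee_pos"],s["ee_rot"],s["gripper_width"],s["force"],s["torque"],s["qpos"])
```

```text
[ 425.93 -185.63  142.04] [-179.98    0.03  -30.39] 9.844807341007197 [-6.84  3.1  16.02] [ 0.64  1.17 -0.01] [-24.99  12.06 109.77   0.03  58.19  95.39]
```

Call:
{"api": "apply_moves", "payload": {"delta_pos": [[0, 0, 0], [0, 0, 0], [0, 0, 0], [0, 0, 0], [0, 0, 0]], "rot": [[0, 0, -0.05], [0, 0, -0.1], [0, 0, -0.15], [0, 0, -0.17], [0, 0, -0.17]], "hand": [0, 0, 0, 0, 0]}}

```text
time_s: 33.58
ee_pos: [426.6, -185.2, 142.0]
ee_rot: [-179.9, 0.0, -44.9]
force: [-2.8, 4.8, 13.6]
gripper_width: 10.1
gripper_force: 30.0
```

Run:
```python
from h import *
np.set_printoptions(precision=2,suppress=True)
s=env.state();print(s["ee_pos"],s["ee_rot"],s["gripper_width"],s["force"],s["torque"],s["qpos"])
```

```text
[ 426.65 -185.24  142.05] [-179.89    0.    -44.9 ] 10.065126078766532 [-2.76  4.82 13.64] [1.   0.81 0.07] [-24.96  12.07 109.76   0.13  58.14 109.87]
```

Call:
{"api": "apply_moves", "payload": {"delta_pos": [[0, 0, 0], [0, 0, 0], [0, 0, 0], [0, 0, 0]], "rot": [[0, 0, -0.04], [0, 0, -0.08], [0, 0, -0.08], [0, 0, -0.08]], "hand": [0, 0, 0, 0]}}

```text
time_s: 33.92
ee_pos: [426.6, -185.2, 142.0]
ee_rot: [-179.9, 0.0, -51.6]
force: [-2.9, 5.0, 14.2]
gripper_width: 10.1
gripper_force: 30.0
```

Run:
```python
from h import *
np.set_printoptions(precision=2,suppress=True)
s=env.state();print(s["ee_pos"],s["ee_rot"],s["gripper_width"],s["force"],s["torque"],s["qpos"])
```

```text
[ 426.61 -185.25  142.01] [-179.92    0.01  -51.58] 10.062254923311892 [-2.94  5.01 14.25] [1.06 0.78 0.79] [-24.94  12.07 109.76   0.09  58.14 116.59]
```

The moment about z jumped to 0.8 N m, so the lock is at its hard stop. Releasing and lifting.

Call:
{"api": "apply_moves", "payload": {"delta_pos": [[0, 0, 0], [0, 0, 0], [0, 0, 0], [0, 0, 0], [0, 0, 0], [0, 0, 0.2], [0, 0, 0.4], [0, 0, 0.6], [0, 0, 0.8], [0, 0, 1]], "rot": [[0, 0, 0], [0, 0, 0], [0, 0, 0], [0, 0, 0], [0, 0, 0], [0, 0, 0], [0, 0, 0], [0, 0, 0], [0, 0, 0], [0, 0, 0]], "hand": [0.5, 0.5, 0.5, 0.5, 0.5, 0.5, 0.5, 0.5, 0.5, 0.5]}}

```text
time_s: 34.75
ee_pos: [426.2, -186.1, 261.0]
ee_rot: [180.0, 0.0, -51.7]
force: [-1.0, -0.6, -0.4]
gripper_width: 45.5
gripper_force: 0.0
```

Call:
{"api": "apply_moves", "payload": {"delta_pos": [[0.2, 0.2, 0], [0.4, 0.4, 0], [0.6, 0.6, 0], [0.8, 0.8, 0], [1, 1, 0], [1, 1, 0]], "rot": [[0, 0, 0], [0, 0, 0], [0, 0, 0], [0, 0, 0], [0, 0, 0], [0, 0, 0]], "hand": [0.5, 0.5, 0.5, 0.5, 0.5, 0.5]}}

```text
time_s: 35.25
ee_pos: [550.0, -62.4, 259.2]
ee_rot: [-179.8, 0.0, -51.5]
force: [0.7, -0.2, -0.3]
gripper_width: 45.7
gripper_force: 0.0
```

Call:
{"api": "apply_moves", "payload": {"delta_pos": [[0, 0.25, 0], [0, 0.5, 0], [0, 0.75, 0], [0, 1, 0], [0, 1, 0]], "rot": [[0, 0, 0], [0, 0, 0], [0, 0, 0], [0, 0, 0], [0, 0, 0]], "hand": [0.5, 0.5, 0.5, 0.5, 0.5]}}

```text
time_s: 35.67
ee_pos: [545.9, 57.8, 259.8]
ee_rot: [-180.0, 0.1, -51.5]
force: [0.6, -0.5, -0.8]
gripper_width: 45.6
gripper_force: 0.0
```

Call:
{"api": "apply_moves", "payload": {"delta_pos": [[0, 0.25, 0], [0, 0.5, 0], [0, 0.75, 0], [0, 1, 0], [0, 1, 0]], "rot": [[0, 0, 0], [0, 0, 0], [0, 0, 0], [0, 0, 0], [0, 0, 0]], "hand": [0.5, 0.5, 0.5, 0.5, 0.5]}}

```text
time_s: 36.08
ee_pos: [554.0, 114.5, 256.3]
ee_rot: [-178.4, 2.2, -48.2]
force: [0.1, -0.8, 0.3]
gripper_width: 45.9
gripper_force: 0.0
```

Call:
{"api": "apply_moves", "payload": {"delta_pos": [[0, 0.25, 0], [0, 0.5, 0], [0, 0.75, 0], [0, 1, 0], [0, 1, 0]], "rot": [[0, 0, 0], [0, 0, 0], [0, 0, 0], [0, 0, 0], [0, 0, 0]], "hand": [0.5, 0.5, 0.5, 0.5, 0.5]}}

```text
time_s: 36.5
ee_pos: [563.8, 176.8, 248.9]
ee_rot: [-176.7, 4.4, -44.5]
force: [-0.9, -0.2, -0.5]
gripper_width: 45.7
gripper_force: 0.0
```

Run:
```python
from h import *
np.set_printoptions(precision=2,suppress=True)
for i in range(3):p=viewer.grab_frame("top")
print(env.state()["ee_pos"],fitposts(p,402,145,-10.8,168,(0,1,2,3),9,3))
L=[overlay(p,[(402.6,144.8,-11,168,POSTS)],145,190,80,100,5),
 overlay(p,[(428.6,-185.5,-37,z,[sq(0,0,w,h)]) for z,w,h in((135,12,7),(171,13,5))]+[(428.6,-185.5,-37,135,[sq(0,0,15,16)])],285,210,66,83,6)]
cv2.imwrite("pics/o7.png",np.hstack([l[:498] for l in L]))
```

```text
[563.59 175.68 249.18] (array([402.67, 144.84, -11.01]), np.float64(0.7757776878170287))
```

View pics/o7.png

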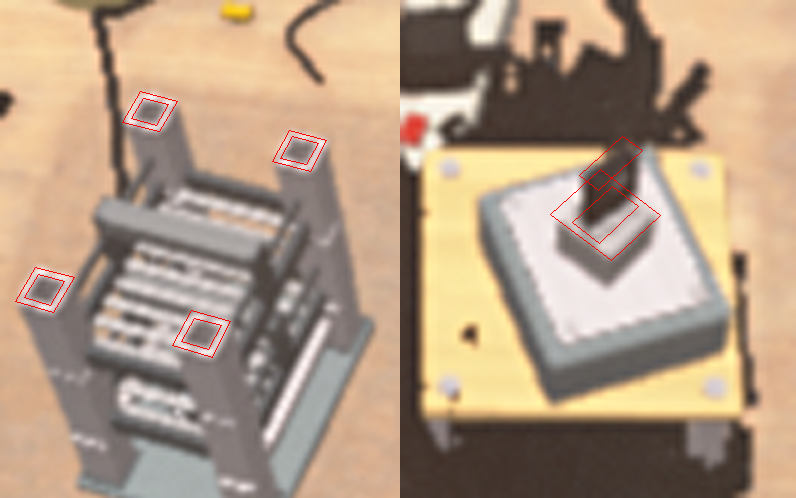

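The lock outline fits at 60° clockwise with the key down on it, and the stack sits square. The last joint is near its limit, so I'll ease it off before handing in.

Call:
{"api": "apply_moves", "payload": {"delta_pos": [[0, 0, 0], [0, 0, 0], [0, 0, 0], [0, 0, 0]], "rot": [[0, 0, 0.08], [0, 0, 0.16], [0, 0, 0.24], [0, 0, 0.24]], "hand": [0.5, 0.5, 0.5, 0.5]}}

```text
time_s: 36.98
ee_pos: [563.9, 175.1, 249.5]
ee_rot: [-176.7, 4.3, -23.9]
force: [0.2, 0.1, -0.2]
gripper_width: 45.8
gripper_force: 0.0
```

Run:
```python
from h import *
for i in range(4): viewer.grab_frame("top")
s=env.state();print(s["qpos"],s["ee_pos"],s["time_s"]);print(env.job_done())
```

```text
[ 13.14944506  19.28121856  83.26620508   5.39040778  78.93194518
 126.28181017] [563.54190297 175.24210332 249.58697036] 37.1833
the job is handed in; nothing more can be done
None
```

I stacked both frames that were present on the dryer base with their pins home, pushed the key fully into the switch, turned it clockwise to its stop and left it there; I handed the job in at 37 s, and the hand-in returned no verdict.

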